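# Seat the loose crank by feel and wind the work rest level

### The job

Take the loose crank out of its wooden parking block, set its square foot down through the round hole in the grey gearbox of the work-rest lift and, pressing only gently and turning it by feel, find the hidden square socket so that the crank drops fully home with its flange on the gearbox. Then wind the crank clockwise (seen from above) until the rest plate is up at its stop, level with the gearbox top. Leave the crank standing seated in the gearbox and the tape measure, buckle and pin tin undisturbed.

Things in the scene. Friction and masses are not known exactly. Their poses are not given: they have to be found in the camera images.
- crank: Loose upright steel crank, about 0.28 kg. Origin: centre of the underside of its foot; z up the shaft; x along the crank arm to the handle. Square foot 20 x 20 mm (sides along x and y) to z = 34 mm, round flange 42 mm across at 34 to 39 mm, neck, square hub at 50 to 82 mm; the arm, 14 mm wide, 8 mm thick, at z 50 to 58 mm, leaves the hub along +x.
- crank_hub (a point): Centre of the crank's square hub (24 x 24 x 32 mm, sides along x and y; its two y faces are free to be gripped), on the shaft axis, 66 mm above the foot's underside. Axes as crank.
- crank_flange (a point): Centre of the underside of the crank's flange, on the shaft axis, 34 mm above the foot's underside. The flange now rests on the parking block; seated, it rests on the gearbox top. Axes as crank.
- crank_knob (a point): Centre of the upright black handle sleeve on the end of the crank arm, 70 mm from the shaft axis and 80 mm above the foot's underside; sleeve 18 mm in diameter, 40 mm tall, spins freely on its pin.
- holder: Wooden parking block 64 x 64 x 42 mm, fixed to the table, with a round hole 32 mm wide and 37 mm deep in its top in which the crank stands. Origin at the centre of its underside.
- lift: Work-rest lift, fixed to the table: gearbox on a dark base 120 x 225 mm. Origin on the drive axis at table level. Its drive socket is a square hole 21.3 mm wide, edges barely broken, at an unknown angle that cannot be read (repeats each quarter turn; the foot enters within about 4 degrees). Turning it takes about 0.22 N m (clockwise raises the plate, 8 mm per rad); it stays put. Stop: 1.7 to 2.7 rad clockwise from the start.
- lift_bore (a point): Centre of the round hole, 32 mm wide, in the top of the grey gearbox (80 x 80 mm, top 50 mm above the table); z up along the drive axis; the rest plate is on its -y side. The cover is 12 mm thick; 13 mm below this point begins the drive socket. A foot standing unseated on the socket leaves the flange 21 mm above the gearbox; when it drops in, the flange comes down on the gearbox top.
- socket (a joint): How far the drive socket is pressed down on its spring, m: 0 free; 2 N per mm. The spring is damaged beyond 10 mm (20 N).
- rest_plate (a joint): Height of the rest plate above its lowest position, m: it starts between 0.002 and 0.010 and reads 0.024 at its top stop, where it is level with the gearbox top.
- plate_top (a point): Centre of the top face of the aluminium rest plate (118 x 128 x 8 mm), on the side of the lift.
- tape_measure: Bystander: tape measure 69 x 68 x 31 mm lying on the table, origin at the centre of its underside.
- buckle_1: Bystander: black plastic buckle 62 x 43 x 11 mm lying on the table, origin at the centre of its underside.
- pin_tin: Bystander: round tin 67 mm across, 31 mm tall, origin at the centre of its underside.
Things that resemble listed ones, but are neither listed nor needed, are in the scene too. Of the things that look like the crank, the middle-sized one is meant.

How it is judged (in metres and radians):
On the way, in this order (a step that is already met when the one before it is completed fails the run):
1. the crank is fully seated: its flange is within 4 mm of the gearbox top, over the bore, while the plate is still below 18 mm (distance between crank_flange and lift_bore below 0.004 m and angle between crank's own z axis and vertical below 0.1 rad and value of joint rest_plate below 0.018 m), for 0.2 s.
2. the plate is wound up to within 2 mm of its stop with the crank seated (distance between crank_flange and lift_bore below 0.004 m and angle between crank's own z axis and vertical below 0.1 rad and value of joint rest_plate above 0.022 m), for 0.2 s.
At the end, for the whole second after the job is handed in: The rest plate stands within 2 mm of its top stop (reading above 0.022 m) at rest, and the released crank stands upright (within 0.1 rad) in the gearbox with its flange centre within 4 mm of the bore centre (all of step 2 and velocity of joint rest_plate below 0.005 m/s and linear speed of crank below 0.02 m/s); the robot touches nothing.
It fails at once if the drive socket is pressed down more than 10 mm (20 N) (value of joint socket above 0.01 m).
It fails at once if tape_measure moved more than 20 mm (distance of tape_measure from where it was at the start of the episode above 0.02 m).
It fails at once if buckle_1 moved more than 20 mm (distance of buckle_1 from where it was at the start of the episode above 0.02 m).
It fails at once if pin_tin moved more than 20 mm (distance of pin_tin from where it was at the start of the episode above 0.02 m).
It also fails if it takes over 61 s, if anything falls off the work surface, if the arm or the gripper's body presses on something with over 40 N, if the wrist force passes 120 N, or if a joint passes its speed limit or range.

### The arm

A 6-joint arm with a two-finger parallel gripper is mounted at the origin on a cart in front of the work surface, level with it; the furniture and walls round the work are solid. World frame = base frame: x ahead of the robot, y to its left, z up, the work surface at z = 0. Lengths are in mm, angles in rad, forces in N, time in s.
With the tool pointing down it reaches from about 350 to 1000 mm from the base axis. Payload 7.1 kg.
Tool frame: the origin (TCP) lies at the very end of the fingers, on their centre line; the grasp point (between the pads) lies grip_point_offset behind it (grip_point_offset is the distance from the TCP to the grasp point, in mm); z points along the fingers, y is the direction in which the jaws open and shut (so a half turn about z gives the same grasp; the last joint's range is limited). The gripper opens to 85 mm and grips with 20 to 120 N. Pads are 22 mm wide; open, the fingers measure 114 mm over their backs; the gripper's body (76 mm by 85 mm) begins 54 mm behind the grasp point. The pads swing forward as they close: fully open they stand 13 mm farther back than shut.
Start: joints at [1.16, 0.423, 1.63, -0, 1.089, -0.019], TCP at [238.626, 577.635, 231.319] pointing down, gripper open.
Joint ranges: [-3, 3], [-0.9, 2.11], [0.09, 2.58], [-1.31, 4.45], [0.11, 2.69], [-2.54, 2.54]. Speed limits (rad/s): [2.39, 2.39, 3.01, 3.14, 3.14, 3.14].

### API

Orientations are given as a rotation vector (axis times angle).
In Python, from plant import read_state, capture, job_done, grip_point_offset gives the robot as it stands. The module is installed in compiled form; this text tells all that it offers.
- The arm moves only by the tool step_arm, never from a script. Its arguments are lists of equal length, an entry for each row: "offset": the shift along the world's x, y, z in m, a list of three; "twist": the turn, a rotation vector about the world's x, y, z in degrees, a list of three; "grip": the gripper command: -1 is fully open, 1 is shut, values between are in proportion. In form: {"offset": [[tx, ty, tz], ...], "twist": [[ax, ay, az], ...], "grip": [grip, ...]}. A call has 1 to 10 rows; each row shifts and turns the commanded pose from where the row before left it; what a row does not reach is not made up. A row lasts 1/10 s, in which the tool goes at most 50 mm and 8.59 degrees, less where a joint would pass 70% of its speed; a pose out of reach is approached as far as the arm can. A call is refused whole if a number of a shift passes 0.05 or a number of a turn 8.59, either way. A call with a gripper value outside its range is refused whole. The fingers move at their own pace and stop on an object; the grip force is fixed at half the most. Time passes only in rows, so rows that do not move let the fingers close. It gives the time, the measured TCP pose, the force and the opening at its end, in the units of the state.
- read_state(): the state, without advancing time (a new reading comes with each control period).
- capture(name): name is "scene" or "top" or "wrist"; returns a dict with "img" (480x640x3 uint8, red, green, blue), "depth" (480x640 float32, mm along the optical axis (not along the pixel's ray), 0 where there is no reading), "fx", "fy", "cx", "cy" (pixels), "dist" ([k1, k2, p1, p2, k3] as OpenCV has them; the pictures are not rectified), "position" and "orientation" of the camera in the world. Camera axes: x right, y down, z forward; pixel columns grow to the right and rows downward; lengths in mm; the calibration is good to about 2 mm. A picture is of the moment at which its call begins.
- job_done(): hands the job in, once; it reports no verdict.
The state is a dict: "time": time; "joints": joint angles; "dq": joint speeds; "effort": joint torques, N m; "eef_pos": TCP position; "orientation": TCP orientation; "wrist_force": force on the tool from outside, world axes, zero at the start; "ft_torque": the same for the moment, N m; "grip_width": finger opening in mm.
Only numpy, scipy, OpenCV 4.12 (cv2) and the standard library are available. Lean on these libraries where they do the work, as an engineer would, in place of code of your own. Each camera call takes 0.05 s, during which the arm holds its last target.

## Working session

There is one attempt and no reset: what is moved stays moved. The work goes in short steps, Python scripts to look and compute and a tool call to move; the robot and the scene stay as the last step left them, time stands still between calls to the robot, and variables do not carry over. Pictures are saved under pics/ and viewed, and the job is handed in when it is done.

Besides the shell and the picture viewer there is one more tool, called after ">>>" as name(argument=value, ...) on one line, values as JSON. step_arm: Moves the arm, as the interface text tells. Its arguments: {"type":"object","properties":{"offset":{"type":"array","items":{"type":"array","items":{"type":"number"}}},"twist":{"type":"array","items":{"type":"array","items":{"type":"number"}}},"grip":{"type":"array","items":{"type":"number"}}},"required":["offset","twist","grip"]}

```bash
mkdir -p pics; cat > h.py <<'E'
import numpy as np, cv2, pickle
from plant import read_state, capture, job_done, grip_point_offset
from scipy.spatial.transform import Rotation as R
def save(n,c): cv2.imwrite(n,c['img'][:,:,::-1])
def rot(c):
    o=np.array(c['orientation'],float)
    return o if o.shape==(3,3) else R.from_rotvec(o).as_matrix()
def ray(c,uv):
    K=np.array([[c['fx'],0,c['cx']],[0,c['fy'],c['cy']],[0,0,1]])
    p=cv2.undistortPoints(np.array(uv,float).reshape(-1,1,2),K,np.array(c['dist'],float)).reshape(-1,2)
    d=np.c_[p,np.ones(len(p))]@rot(c).T
    return np.array(c['position'],float),d
def onz(c,uv,z):
    o,d=ray(c,uv); return o+d*((z-o[2])/d[:,2])[:,None]
def bydepth(c,uv):
    uv=np.array(uv).reshape(-1,2); o,d=ray(c,uv); z=np.array([c['depth'][int(v),int(u)] for u,v in uv]); return o+d*z[:,None]
E
python3 - <<'E'
from h import *
print(read_state(), grip_point_offset)
for n in ["scene","top","wrist"]:
    c=capture(n); save(f"pics/{n}0.png",c); pickle.dump(c,open(n+"0.pkl","wb")); print(n,c['position'],c['orientation'],c['fx'],c['dist'])
E
```

```text
{'time': 0.0, 'joints': array([ 1.15996767e+00,  4.23855585e-01,  1.63070840e+00, -1.13770445e-05,
        1.08862478e+00, -1.89765913e-02]), 'dq': array([-0.00033915, -0.00198828,  0.00189665, -0.00092896, -0.00052609,
        0.00137752]), 'effort': array([ 4.76239351e-03, -5.57371652e+01, -2.81753111e+01,  1.62712822e-04,
        7.27930092e-03,  9.11234395e-06]), 'eef_pos': array([238.42740978, 577.12235962, 230.52927111]), 'orientation': array([-6.11516672e-01, -3.08116359e+00,  2.45260521e-03]), 'wrist_force': array([0.26258049, 1.22055386, 0.91076384]), 'ft_torque': array([-0.03368962, -0.00244634,  0.02792626]), 'grip_width': 85.36492565701744} 18.700000000000003
scene [-593.28469578 -928.67075575  773.03531877] [-1.88434901  0.89549525 -0.58147156] 605.3968539287767 [-0.11380157  0.          0.          0.          0.        ]
top [ 404.97545431  -43.28286067 1492.65248795] [-2.21607571  2.15253609 -0.11584515] 612.7347060750333 [0.03260312 0.         0.         0.         0.        ]
wrist [170.75480509 605.56122765 372.95865497] [2.40251584 1.60523969 0.23322053] 361.25015002327495 [0.00201651 0.         0.         0.         0.        ]
```

View pics/scene0.png

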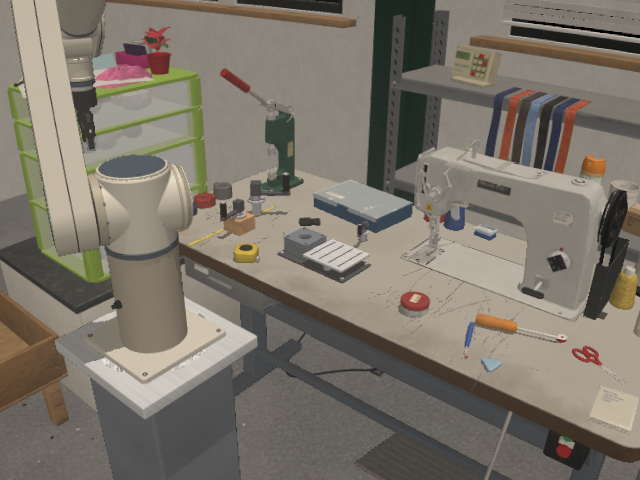

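View pics/top0.png

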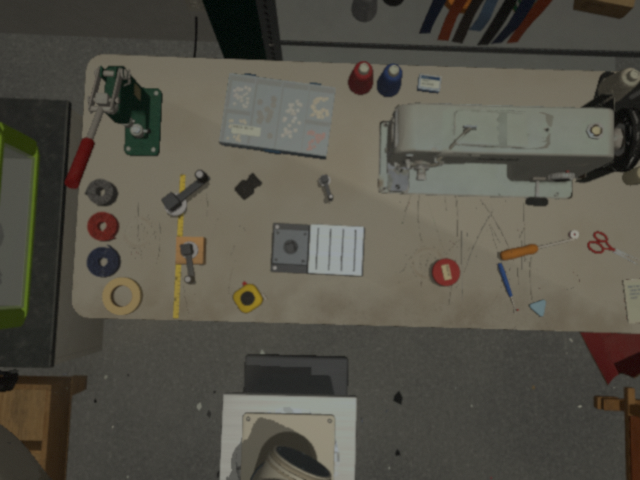

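View pics/wrist0.png

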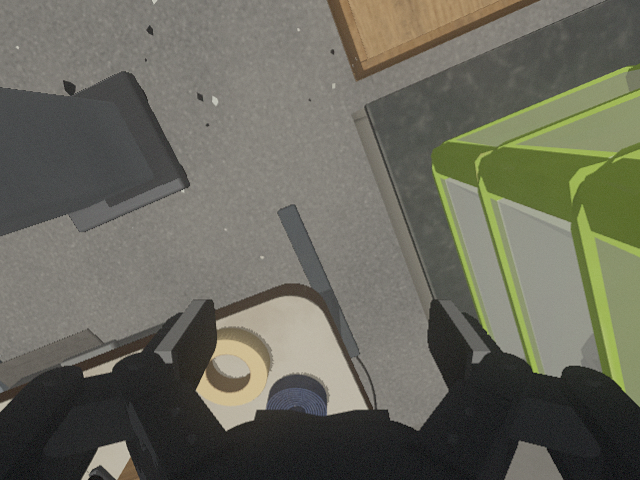

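Scene and top view: there are three crank-like things in the top view: (185,192), large, on a grey disc; (190,255), in the wooden block; and (325,187), small. The one in the wooden block looks middle-sized and matches the description. I'll check it in a close crop.

```bash
python3 - <<'E'
from h import *
c=pickle.load(open("top0.pkl","rb")); s=pickle.load(open("scene0.pkl","rb"))
a=cv2.resize(c['img'][160:300,150:290],(560,560),interpolation=cv2.INTER_CUBIC)
cv2.imwrite("pics/c1.png",a[:,:,::-1])
a=cv2.resize(c['img'][160:300,260:400],(560,560),interpolation=cv2.INTER_CUBIC)
cv2.imwrite("pics/c2.png",a[:,:,::-1])
a=cv2.resize(s['img'][165:285,185:385],(800,480),interpolation=cv2.INTER_CUBIC)
cv2.imwrite("pics/c3.png",a[:,:,::-1])
print(onz(c,[[190,258]],42),onz(c,[[290,247]],50),onz(c,[[185,192],[325,187]],50))
E
```

```text
[[468.15467924 244.51817473  42.        ]] [[500.47624002   9.92760129  50.        ]] [[623.42865573 262.00531124  50.        ]
 [645.94488183 -68.55085575  50.        ]]
```

View pics/c1.png

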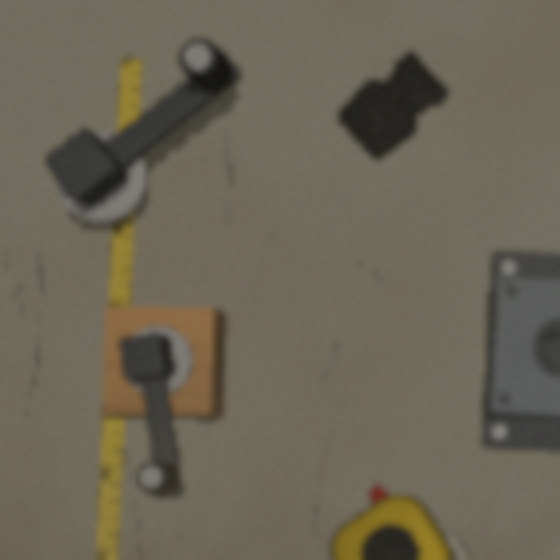

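View pics/c2.png

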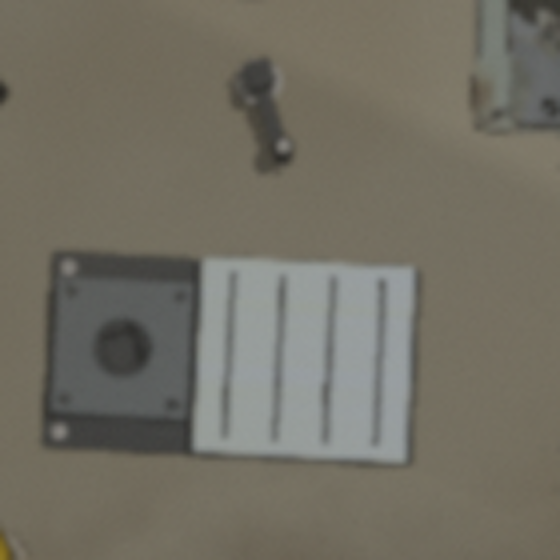

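View pics/c3.png

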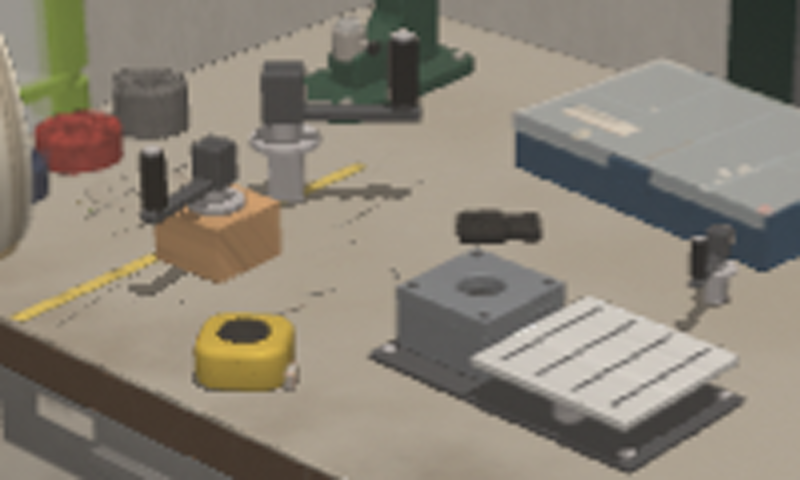

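The crops show three cranks: a large one at (172,200) in the top view, the one in the wooden block with its hub at about (187,249) and knob at (188,279), and a small one at (324,180). The block one is the middle-sized one, so I'm taking it. The bore is at about (290.5,247).

```bash
python3 - <<'E'
from h import *
c=pickle.load(open("top0.pkl","rb"))
hub=onz(c,[[186.8,249]],90)[0];kn=onz(c,[[188,279.5]],108)[0]
print("hub",hub,"knob",kn,"yaw",np.degrees(np.arctan2(*(kn-hub)[[1,0]])),np.linalg.norm((kn-hub)[:2]))
print("block",onz(c,[[150+105/4,160+308/4],[150+218/4,160+308/4],[150+215/4,160+416/4],[150+105/4,160+416/4]],42))
print("bore",onz(c,[[290.5,247]],50))
print("gearbox/base corners",onz(c,[[260+82/4.,160+278/4],[260+198/4.,160+278/4.],[260+192/4.,160+418/4.],[260+78/4.,160+412/4.]],50))
s=read_state(); print(R.from_rotvec(s['orientation']).as_matrix().round(3))
E
```

```text
hub [486.36751872 243.21733238  90.        ] knob [417.00166853 233.55863013 108.        ] yaw -172.0729386896021 70.03507479751188
block [[516.78755653 279.0980676   42.        ]
 [518.76061686 212.83833357  42.        ]
 [454.95380543 211.68943377  42.        ]
 [453.1342146  275.93804037  42.        ]]
bore [[500.51090886   8.7507893   50.        ]]
gearbox/base corners [[541.21562792  33.70172677  50.        ]
 [543.27592375 -34.74892948  50.        ]
 [460.49565083 -33.72192298  50.        ]
 [462.08716822  33.32435606  50.        ]]
[[-0.924  0.382 -0.   ]
 [ 0.382  0.924 -0.001]
 [ 0.    -0.001 -1.   ]]
```

>>> step_arm(offset=[[0.025,-0.033,0],[0.025,-0.033,0],[0.025,-0.033,0],[0.025,-0.033,0],[0.025,-0.033,0],[0.025,-0.033,0],[0.025,-0.033,0],[0.025,-0.033,0],[0.025,-0.033,0],[0.023,-0.037,0]], twist=[[0,0,3.05],[0,0,3.05],[0,0,3.05],[0,0,3.05],[0,0,3.05],[0,0,3.05],[0,0,3.05],[0,0,3.05],[0,0,3.05],[0,0,3.05]], grip=[-1,-1,-1,-1,-1,-1,-1,-1,-1,-1])

```text
time: 1.15
eef_pos: [487.5, 242.3, 231.3]
orientation: [-0.224, 3.133, 0.0]
wrist_force: [1.6, 0.9, 0.6]
grip_width: 85.6
```

>>> step_arm(offset=[[0,0,0],[0,0,0]], twist=[[0,0,0],[0,0,0]], grip=[-1,-1])

```text
time: 1.35
eef_pos: [486.9, 242.7, 231.1]
orientation: [0.216, -3.134, -0.0]
wrist_force: [0.2, -0.5, -0.3]
grip_width: 85.3
```

```bash
python3 - <<'E'
from h import *
s=read_state();print(s)
c=capture("wrist"); save("pics/w1.png",c); pickle.dump(c,open("w1.pkl","wb")); print(c['position'],rot(c).round(3))
E
```

```text
{'time': 1.35, 'joints': array([ 4.40430455e-01,  3.05429063e-01,  1.80954598e+00,  2.46512345e-04,
        1.02711098e+00, -1.26816664e+00]), 'dq': array([ 0.03945515, -0.0024854 ,  0.00345963,  0.0032044 ,  0.00082541,
        0.00890178]), 'effort': array([-1.46960758e+00, -4.69946444e+01, -2.70505393e+01, -1.14768769e-01,
       -1.92379695e-02, -1.39927533e-01]), 'eef_pos': array([486.90477268, 242.70702894, 231.09301933]), 'orientation': array([ 2.16048921e-01, -3.13361740e+00, -2.73776490e-05]), 'wrist_force': array([ 0.21856162, -0.48460194, -0.34373781]), 'ft_torque': array([-0.01188539,  0.00011426,  0.01463581]), 'grip_width': 85.32472952424065}
[414.37219523 232.94155601 373.47391891] [[-0.136  0.949  0.284]
 [ 0.991  0.13   0.039]
 [-0.     0.286 -0.958]]
```

View pics/w1.png

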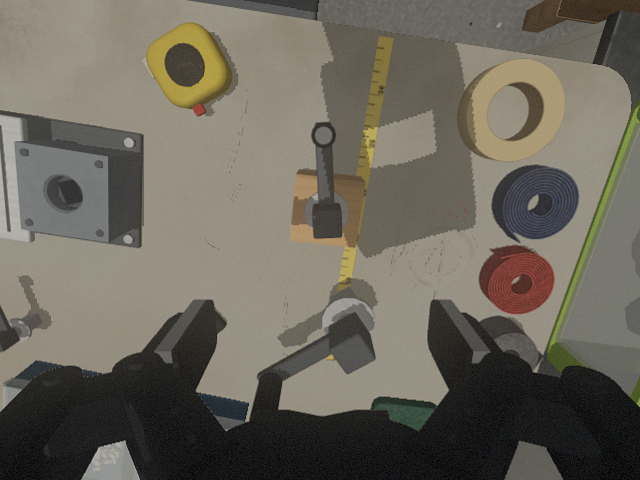

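```bash
python3 - <<'E'
from h import *
c=pickle.load(open("w1.pkl","rb"))
a=cv2.resize(c['img'][115:255,270:390],(720,840)[:2],interpolation=cv2.INTER_CUBIC)
a=cv2.resize(c['img'][120:250,260:390],(585,585),interpolation=cv2.INTER_CUBIC)
cv2.imwrite("pics/w1c.png",a[:,:,::-1])
a=cv2.resize(c['img'][130:250,0:140],(700,600),interpolation=cv2.INTER_CUBIC)
cv2.imwrite("pics/w1b.png",a[:,:,::-1])
E
```

```text
(no output)
```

View pics/w1c.png

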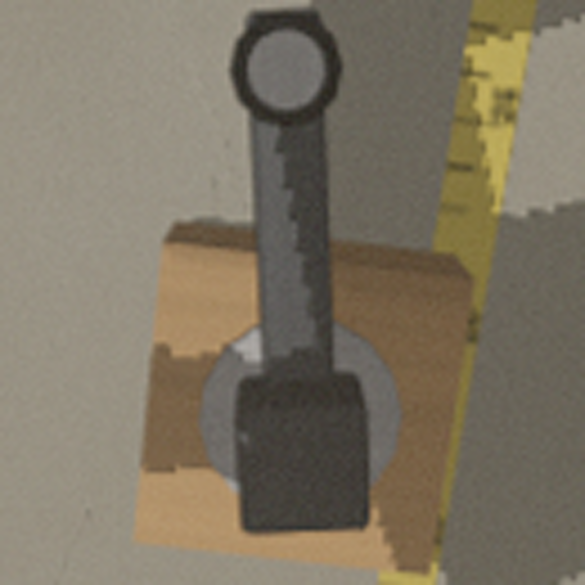

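View pics/w1b.png

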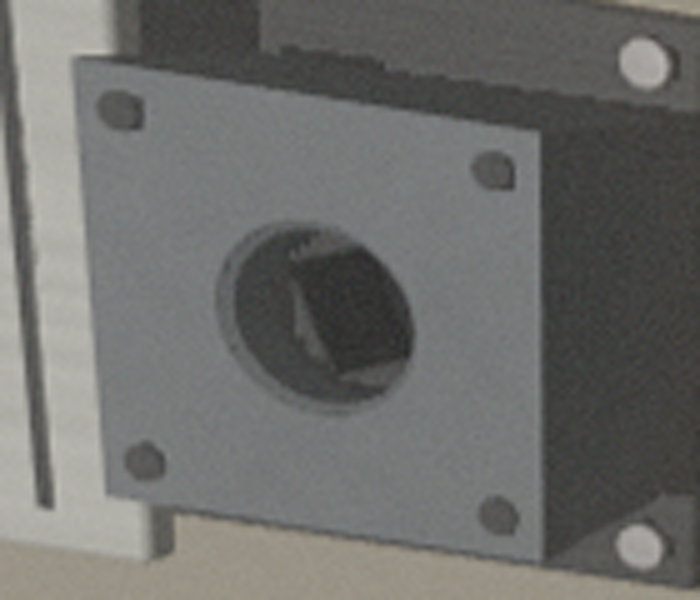

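```bash
python3 - <<'E'
from h import *
c=pickle.load(open("w1.pkl","rb"))
f=lambda x,y:[260+x/4.5,120+y/4.5]
P=onz(c,[f(241,405),f(245,530),f(368,525),f(363,403)],90);print(P,P.mean(0))
kn=onz(c,[f(286,69)],100+8)[0]
d=kn-P.mean(0);print("knob",kn,np.degrees(np.arctan2(d[1],d[0])),np.hypot(d[0],d[1]))
kn=onz(c,[f(286,69)],108)[0]
g=lambda x,y:[x/5,130+y/5]
print("bore",onz(c,[g(316,316)],50)); print(bydepth(c,[f(304,466),f(286,69),g(160,316)]))
d=c['depth']; m=bydepth(c,[[u,v] for v in range(120,250) for u in range(295,350)]); 
sel=m[(m[:,2]>86)&(m[:,2]<94)&(m[:,0]>465)]; print(len(sel),sel.mean(0),sel.min(0),sel.max(0))
r=cv2.minAreaRect(sel[:,:2].astype(np.float32));print(r)
sel=m[(m[:,2]>99)&(m[:,2]<112)]; print(len(sel),sel.mean(0),sel[:,2].max())
E
```

```text
[[476.16178179 234.75595271  90.        ]
 [499.07584169 238.48507732  90.        ]
 [495.09149999 260.51744141  90.        ]
 [472.84964815 256.20299074  90.        ]] [485.7946929  247.49036554  90.        ]
knob [417.88127414 234.66599339 108.        ] -169.30651800329153 69.11365255551826
bore [[500.28042652   9.68631939  50.        ]]
[[485.80978379 247.45172081  89.64060583]
 [417.86095348 234.65600738 109.53732763]
 [504.34447874 -18.75163447  49.13790739]]
836 [485.73429392 246.53909375  89.44993691] [473.09151871 233.6294735   86.02838751] [499.82740123 259.8518584   91.4793443 ]
((486.4127502441406, 246.6339111328125), (24.372751235961914, 23.982177734375), 11.004070281982422)
487 [417.51869641 233.97228539 108.77546652] 111.9794779754431
```

>>> step_arm(offset=[[-0.0007,0.0042,-0.03],[0,0,-0.03],[0,0,-0.03],[0,0,-0.03],[0,0,-0.03],[0,0,-0.024],[0,0,0],[0,0,0]], twist=[[0,0,3],[0,0,0],[0,0,0],[0,0,0],[0,0,0],[0,0,0],[0,0,0],[0,0,0]], grip=[-1,-1,-1,-1,-1,-1,-1,-1])

```text
time: 2.2
eef_pos: [485.3, 248.7, 57.4]
orientation: [0.305, -3.126, 0.0]
wrist_force: [0.0, -0.2, 0.2]
grip_width: 85.3
```

>>> step_arm(offset=[[0,0,0],[0,0,0],[0,0,0],[0,0,0],[0,0,0],[0,0,0],[0,0,0],[0,0,0]], twist=[[0,0,0],[0,0,0],[0,0,0],[0,0,0],[0,0,0],[0,0,0],[0,0,0],[0,0,0]], grip=[-0.3,0,0.3,1,1,1,1,1])

```text
time: 3.0
eef_pos: [486.4, 248.0, 58.1]
orientation: [-0.302, 3.126, 0.001]
wrist_force: [-1.6, -0.5, 6.4]
grip_width: 23.2
```

```bash
python3 - <<'E'
from h import *
s=read_state();print(s)
c=capture("wrist"); save("pics/w2.png",c); pickle.dump(c,open("w2.pkl","wb"))
E
```

```text
{'time': 3.0, 'joints': array([ 4.49672026e-01,  5.69721492e-01,  1.89862908e+00,  1.15972859e-05,
        6.72151766e-01, -1.31387194e+00]), 'dq': array([-1.07955324e-03, -1.46910320e-04, -3.91348986e-04, -5.00331919e-05,
       -1.08454464e-04, -1.49772277e-03]), 'effort': array([-1.19584319e-01, -5.06009209e+01, -1.66296369e+01, -1.73136051e-02,
       -3.34265968e-01,  2.40715651e-02]), 'eef_pos': array([486.38623993, 247.97060083,  58.13923726]), 'orientation': array([-3.02186449e-01,  3.12600010e+00,  6.03025834e-04]), 'wrist_force': array([-1.6201661 , -0.47555464,  6.37375397]), 'ft_torque': array([-0.02458951,  0.17371534,  0.02519376]), 'grip_width': 23.17479844770359}
```

View pics/w2.png

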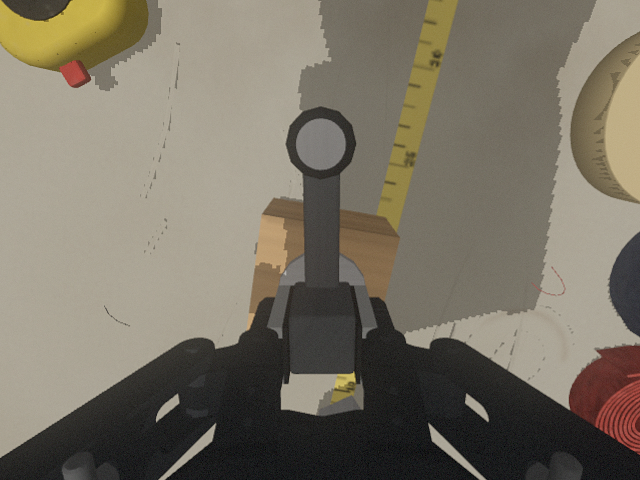

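The picture shows the hub held between the pads: hub top at about (288..356, 318..373), knob at (321,144). Next I'll measure the grasp offset along the arm.

```bash
python3 - <<'E'
from h import *
c=pickle.load(open("w2.pkl","rb"))
a=cv2.resize(c['img'][270:390,260:380],(600,600),interpolation=cv2.INTER_CUBIC)
cv2.imwrite("pics/w2c.png",a[:,:,::-1])
s=read_state(); T=R.from_rotvec(s['orientation']).as_matrix(); p=s['eef_pos']
uv=[[u,v] for v in range(300,380) for u in range(292,354)]
m=bydepth(c,uv); t=(m-p)@T
k=(m[:,2]>86)&(m[:,2]<95); print(k.sum(),t[k].min(0),t[k].max(0),t[k].mean(0),np.percentile(t[k][:,0],[1,99]))
print(((onz(c,[[321,144]],108)-p)@T), ((bydepth(c,[[321,144]])-p)@T))
E
```

```text
3829 [-12.04162065 -10.56573596 -33.45998178] [ 12.86112172  11.48928709 -27.87317332] [  1.59791017   0.40981617 -31.29974225] [-11.11000411  12.34140866]
[[ 69.86446382   0.07174327 -49.92201639]] [[ 69.96633444   0.07805444 -52.68860403]]
```

View pics/w2c.png

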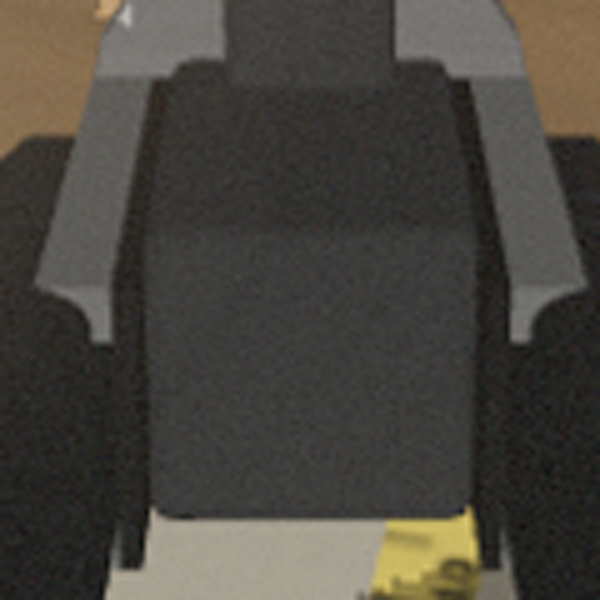

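>>> step_arm(offset=[[0,0,0.005],[0,0,0.015],[0,0,0.03],[0,0,0.03],[0,-0.02,0.005],[0.002,-0.037,0],[0.002,-0.037,0],[0.002,-0.037,0],[0.002,-0.037,0],[0.003,-0.037,0]], twist=[[0,0,0],[0,0,0],[0,0,0],[0,0,0],[0,0,6],[0,0,6],[0,0,6],[0,0,6],[0,0,6],[0,0,6]], grip=[1,1,1,1,1,1,1,1,1,1])

```text
time: 4.05
eef_pos: [496.6, 41.4, 143.3]
orientation: [-1.26, 2.877, -0.0]
wrist_force: [0.9, -0.0, -3.8]
grip_width: 22.7
```

>>> step_arm(offset=[[0.003,-0.027,0],[0,-0.006,0],[0,0,0],[0,0,0]], twist=[[0,0,2],[0,0,0],[0,0,0],[0,0,0]], grip=[1,1,1,1])

```text
time: 4.45
eef_pos: [499.9, 10.4, 142.7]
orientation: [-1.303, 2.858, 0.0]
wrist_force: [-0.4, -0.1, -3.3]
grip_width: 23.3
```

```bash
python3 - <<'E'
from h import *
s=read_state();print(s)
for n in ["wrist","scene","top"]:
    c=capture(n); save(f"pics/{n}3.png",c); pickle.dump(c,open(n+"3.pkl","wb"))
    if n!="wrist":
        x,y=(240,180) if n=="scene" else (230,180)
        cv2.imwrite(f"pics/{n}3c.png",cv2.resize(c['img'][y:y+110,x:x+140],(700,550),interpolation=cv2.INTER_CUBIC)[:,:,::-1])
E
```

```text
{'time': 4.45, 'joints': array([-3.16259020e-03,  3.73308949e-01,  1.96690446e+00,  3.97900982e-04,
        8.01175852e-01, -2.42974873e+00]), 'dq': array([ 0.01377177,  0.00560429,  0.00117137, -0.00259684, -0.00325699,
       -0.00479836]), 'effort': array([-8.38752016e-01, -4.71853817e+01, -2.20672148e+01, -5.16298832e-02,
        1.65990496e-02, -1.02942553e-02]), 'eef_pos': array([499.85189923,  10.40524245, 142.69437242]), 'orientation': array([-1.30310217e+00,  2.85825433e+00,  2.74336928e-04]), 'wrist_force': array([-0.36124814, -0.08780039, -3.26239995]), 'ft_torque': array([ 0.00373318,  0.02930564, -0.01895542]), 'grip_width': 23.339786478427484}
```

View pics/wrist3.png

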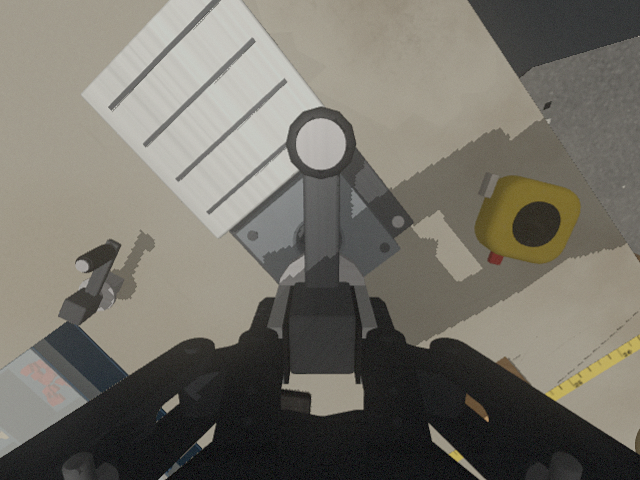

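View pics/scene3c.png

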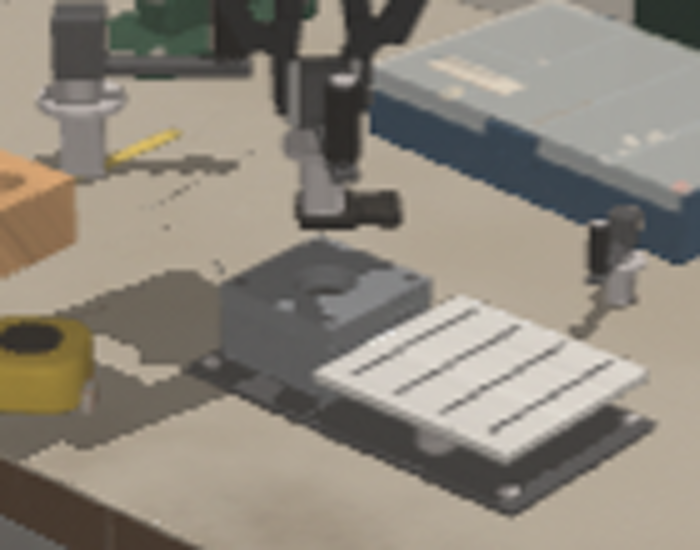

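```bash
python3 - <<'E'
from h import *
c=pickle.load(open("w1.pkl","rb"))
g=lambda x,y:[x/5-.5,130+y/5-.5]
P=onz(c,[g(75,57),g(540,131),g(545,560),g(107,495)],50);print(P,P.mean(0))
# bore outer ellipse left/right/top/bottom
Q=onz(c,[g(218,300),g(414,330),g(290,221),g(335,413)],50);print(Q,Q.mean(0))
pts=onz(c,[g(*q) for q in [(218,300),(225,260),(250,232),(290,221),(335,229),(375,253),(402,290),(413,330),(405,375),(380,403),(335,413),(285,397),(243,360)]],50)
(x,y),r=cv2.minEnclosingCircle(pts[:,:2].astype(np.float32));print(x,y,r)
A=np.c_[2*pts[:,:2],np.ones(len(pts))];b=(pts[:,:2]**2).sum(1);s=np.linalg.lstsq(A,b,rcond=None)[0];print(s[:2],np.sqrt(s[2]+s[0]**2+s[1]**2))
E
```

```text
[[459.68289672 -28.84779809  50.        ]
 [461.38358659  50.22022345  50.        ]
 [540.89312937  48.60658116  50.        ]
 [539.13742869 -31.25261592  50.        ]] [500.27426034   9.68159765  50.        ]
[[499.33228049  -7.9284517   50.        ]
 [500.06136299  26.58668298  50.        ]
 [483.24340938   5.85918     50.        ]
 [517.58545277  11.5030722   50.        ]] [500.05562641   9.00512087  50.        ]
500.37677001953125 9.221640586853027 17.668798446655273
[500.18079607   9.35404027] 17.28715826902791
```

View pics/top3c.png

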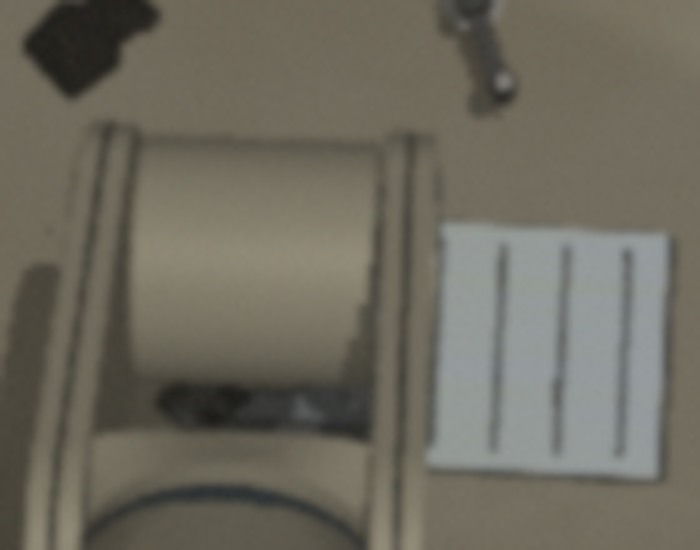

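>>> step_arm(offset=[[0.0003,-0.0003,-0.02],[0,0,-0.012],[0,0,-0.004],[0,0,-0.004],[0,0,-0.002],[0,0,0]], twist=[[0,0,0],[0,0,0],[0,0,0],[0,0,0],[0,0,0],[0,0,0]], grip=[1,1,1,1,1,1])

```text
time: 5.2
eef_pos: [500.3, 9.6, 100.3]
orientation: [-1.304, 2.858, -0.0]
wrist_force: [-0.2, -0.1, -2.8]
grip_width: 23.6
```

>>> step_arm(offset=[[0,0,-0.002],[0,0,-0.002],[0,0,-0.002],[0,0,-0.002],[0,0,0]], twist=[[0,0,0],[0,0,0],[0,0,0],[0,0,0],[0,0,0]], grip=[1,1,1,1,1])

```text
time: 5.7
eef_pos: [500.0, 9.5, 92.0]
orientation: [1.304, -2.858, -0.0]
wrist_force: [0.0, 0.5, -2.5]
grip_width: 23.1
```

>>> step_arm(offset=[[0.001,0,0],[0.0005,0,0],[0,0,0]], twist=[[0,0,0],[0,0,0],[0,0,0]], grip=[1,1,1])

```text
time: 6.0
eef_pos: [502.0, 9.5, 92.4]
orientation: [-1.304, 2.858, -0.0]
wrist_force: [0.3, 0.1, -2.0]
grip_width: 22.7
```

>>> step_arm(offset=[[0.0005,0,0],[0,0,0]], twist=[[0,0,0],[0,0,0]], grip=[1,1])

```text
time: 6.2
eef_pos: [502.3, 9.5, 92.4]
orientation: [-1.304, 2.858, -0.0]
wrist_force: [0.2, 0.3, -3.6]
grip_width: 23.1
```

>>> step_arm(offset=[[0.0005,0,0],[0,0,0]], twist=[[0,0,0],[0,0,0]], grip=[1,1])

```text
time: 6.4
eef_pos: [502.8, 9.5, 92.4]
orientation: [-1.304, 2.858, -0.0]
wrist_force: [-1.0, -1.5, -3.3]
grip_width: 22.8
```

>>> step_arm(offset=[[0.0005,0,0],[0,0,0]], twist=[[0,0,0],[0,0,0]], grip=[1,1])

```text
time: 6.6
eef_pos: [503.2, 9.6, 92.3]
orientation: [1.304, -2.858, -0.0]
wrist_force: [-0.5, -0.4, -3.1]
grip_width: 23.0
```

>>> step_arm(offset=[[0.0005,0,0],[0,0,0]], twist=[[0,0,0],[0,0,0]], grip=[1,1])

```text
time: 6.8
eef_pos: [503.4, 9.5, 92.2]
orientation: [1.304, -2.858, -0.0]
wrist_force: [-2.0, 0.7, -2.8]
grip_width: 23.4
```

>>> step_arm(offset=[[0.0005,0,0],[0,0,0]], twist=[[0,0,0],[0,0,0]], grip=[1,1])

```text
time: 7.0
eef_pos: [503.7, 9.5, 92.2]
orientation: [1.304, -2.857, -0.001]
wrist_force: [-2.9, -0.5, -2.0]
grip_width: 23.3
```

```bash
python3 - <<'E'
from h import *
s=read_state();print(s['eef_pos'],s['wrist_force'],s['ft_torque'])
c=capture("scene"); save("pics/s4.png",c)
cv2.imwrite("pics/s4c.png",cv2.resize(c['img'][190:270,260:360],(800,600)[:2] and (750,600),interpolation=cv2.INTER_CUBIC)[:,:,::-1])
E
```

```text
[503.66580595   9.54970415  92.19742243] [-2.86235423 -0.45257987 -1.95361411] [0.05500229 0.47704188 0.08853521]
```

View pics/s4c.png

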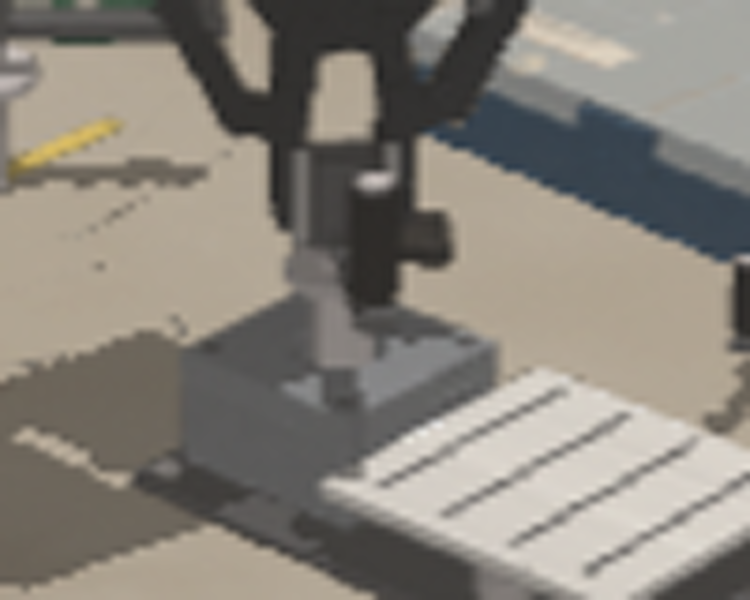

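>>> step_arm(offset=[[-0.003,0,0],[-0.001,0,0],[0,0,0],[0,0,0]], twist=[[0,0,0],[0,0,0],[0,0,0],[0,0,0]], grip=[1,1,1,1])

```text
time: 7.45
eef_pos: [500.6, 9.5, 92.5]
orientation: [-1.304, 2.858, -0.0]
wrist_force: [0.3, -0.7, -3.5]
grip_width: 23.4
```

>>> step_arm(offset=[[-0.001,0,0],[-0.0005,0,0],[0,0,0]], twist=[[0,0,0],[0,0,0],[0,0,0]], grip=[1,1,1])

```text
time: 7.75
eef_pos: [499.0, 9.5, 92.4]
orientation: [-1.304, 2.858, -0.0]
wrist_force: [1.9, -0.6, -3.8]
grip_width: 22.9
```

>>> step_arm(offset=[[-0.0005,0,0],[0,0,0]], twist=[[0,0,0],[0,0,0]], grip=[1,1])

```text
time: 7.95
eef_pos: [498.8, 9.5, 92.5]
orientation: [-1.304, 2.857, -0.001]
wrist_force: [1.8, -0.7, -3.8]
grip_width: 23.4
```

>>> step_arm(offset=[[-0.0005,0,0],[0,0,0]], twist=[[0,0,0],[0,0,0]], grip=[1,1])

```text
time: 8.15
eef_pos: [498.5, 9.5, 92.5]
orientation: [-1.304, 2.857, -0.001]
wrist_force: [3.3, -1.2, -3.7]
grip_width: 23.3
```

>>> step_arm(offset=[[-0.0005,0,0],[0,0,0]], twist=[[0,0,0],[0,0,0]], grip=[1,1])

```text
time: 8.35
eef_pos: [498.2, 9.5, 92.6]
orientation: [-1.303, 2.856, -0.001]
wrist_force: [4.9, 0.3, -5.1]
grip_width: 23.1
```

>>> step_arm(offset=[[0.0037,0,0],[0,0,0],[0,0.001,0],[0,0,0]], twist=[[0,0,0],[0,0,0],[0,0,0],[0,0,0]], grip=[1,1,1,1])

```text
time: 8.75
eef_pos: [500.1, 10.6, 92.0]
orientation: [1.304, -2.857, -0.001]
wrist_force: [0.2, 0.2, -3.5]
grip_width: 23.1
```

>>> step_arm(offset=[[0,0.0007,0],[0,0,0]], twist=[[0,0,0],[0,0,0]], grip=[1,1])

```text
time: 8.95
eef_pos: [500.3, 11.1, 92.1]
orientation: [1.304, -2.857, -0.0]
wrist_force: [-1.4, -2.2, -4.1]
grip_width: 23.4
```

>>> step_arm(offset=[[0,0.0007,0],[0,0,0]], twist=[[0,0,0],[0,0,0]], grip=[1,1])

```text
time: 9.15
eef_pos: [500.4, 11.5, 92.1]
orientation: [1.304, -2.857, 0.0]
wrist_force: [-1.4, -5.4, -2.9]
grip_width: 23.4
```

>>> step_arm(offset=[[0,0.0007,0],[0,0,0]], twist=[[0,0,0],[0,0,0]], grip=[1,1])

```text
time: 9.35
eef_pos: [500.4, 11.8, 92.2]
orientation: [1.305, -2.856, 0.001]
wrist_force: [-1.7, -8.5, -3.3]
grip_width: 23.3
```

>>> step_arm(offset=[[0.0007,-0.0041,0],[0,0,0],[0,-0.001,0],[0,0,0]], twist=[[0,0,0],[0,0,0],[0,0,0],[0,0,0]], grip=[1,1,1,1])

```text
time: 9.75
eef_pos: [501.8, 7.6, 92.4]
orientation: [-1.304, 2.858, 0.0]
wrist_force: [0.2, -0.4, -2.8]
grip_width: 23.3
```

>>> step_arm(offset=[[0,-0.0007,0],[0,0,0]], twist=[[0,0,0],[0,0,0]], grip=[1,1])

```text
time: 9.95
eef_pos: [501.7, 6.9, 92.3]
orientation: [-1.304, 2.858, 0.0]
wrist_force: [-0.2, 1.3, -3.0]
grip_width: 23.4
```

>>> step_arm(offset=[[0,-0.0007,0],[0,0,0]], twist=[[0,0,0],[0,0,0]], grip=[1,1])

```text
time: 10.15
eef_pos: [501.6, 6.3, 92.3]
orientation: [-1.304, 2.858, 0.0]
wrist_force: [-0.5, 1.5, -3.9]
grip_width: 23.5
```

>>> step_arm(offset=[[0,-0.0007,0],[0,0,0]], twist=[[0,0,0],[0,0,0]], grip=[1,1])

```text
time: 10.35
eef_pos: [501.6, 5.8, 92.3]
orientation: [-1.303, 2.858, 0.001]
wrist_force: [-0.4, 4.2, -2.3]
grip_width: 23.0
```

>>> step_arm(offset=[[-0.0005,0.0035,0],[0,0,0],[0,0,0]], twist=[[0,0,0],[0,0,0],[0,0,0]], grip=[1,1,1])

```text
time: 10.65
eef_pos: [501.1, 8.9, 92.3]
orientation: [1.305, -2.858, 0.0]
wrist_force: [0.1, 0.8, -3.3]
grip_width: 23.0
```

>>> step_arm(offset=[[0,0,0],[0,0,0]], twist=[[0,0,0],[0,0,0]], grip=[1,1])

```text
time: 10.85
eef_pos: [501.2, 8.8, 92.3]
orientation: [1.304, -2.858, 0.0]
wrist_force: [-0.1, 0.4, -2.5]
grip_width: 23.2
```

>>> step_arm(offset=[[0,0,-0.002],[0,0,-0.002],[0,0,0],[0,0,0]], twist=[[0,0,0],[0,0,0],[0,0,0],[0,0,0]], grip=[1,1,1,1])

```text
time: 11.25
eef_pos: [501.0, 8.9, 88.2]
orientation: [1.304, -2.858, -0.0]
wrist_force: [0.7, -0.2, -4.0]
grip_width: 23.3
```

>>> step_arm(offset=[[0,0,-0.001],[0,0,-0.001],[0,0,0]], twist=[[0,0,0],[0,0,0],[0,0,0]], grip=[1,1,1])

```text
time: 11.55
eef_pos: [501.2, 8.9, 86.3]
orientation: [-1.304, 2.858, -0.0]
wrist_force: [0.6, 0.9, -1.6]
grip_width: 23.5
```

>>> step_arm(offset=[[0,0,-0.001],[0,0,-0.001],[0,0,0]], twist=[[0,0,0],[0,0,0],[0,0,0]], grip=[1,1,1])

```text
time: 11.85
eef_pos: [501.2, 8.9, 84.4]
orientation: [-1.304, 2.858, -0.0]
wrist_force: [-0.8, -0.1, 1.2]
grip_width: 23.1
```

>>> step_arm(offset=[[0,0,0],[0,0,0],[0,0,0],[0,0,0]], twist=[[0,0,-2],[0,0,-2],[0,0,-2],[0,0,-2]], grip=[1,1,1,1])

```text
time: 12.25
eef_pos: [501.5, 8.9, 84.6]
orientation: [-1.099, 2.942, -0.0]
wrist_force: [0.7, 0.9, 0.8]
grip_width: 23.3
```

>>> step_arm(offset=[[0,0,0],[0,0,0],[0,0,0],[0,0,0]], twist=[[0,0,-2],[0,0,-2],[0,0,-2],[0,0,-2]], grip=[1,1,1,1])

```text
time: 12.65
eef_pos: [501.6, 9.0, 84.6]
orientation: [-0.891, 3.012, -0.0]
wrist_force: [-0.4, 1.5, 1.5]
grip_width: 23.5
```

>>> step_arm(offset=[[0,0,0],[0,0,0],[0,0,0],[0,0,0]], twist=[[0,0,-2],[0,0,-2],[0,0,-2],[0,0,-2]], grip=[1,1,1,1])

```text
time: 13.05
eef_pos: [501.5, 9.1, 84.6]
orientation: [-0.679, 3.067, 0.0]
wrist_force: [-0.5, 1.4, 0.5]
grip_width: 23.4
```

>>> step_arm(offset=[[-0.0003,0,0],[0,0,0],[0,0,0],[0,0,0]], twist=[[0,0,-2],[0,0,-2],[0,0,-2],[0,0,-2]], grip=[1,1,1,1])

```text
time: 13.45
eef_pos: [500.7, 8.9, 84.1]
orientation: [0.463, -3.107, -0.0]
wrist_force: [-0.4, -0.5, -3.2]
grip_width: 23.3
```

>>> step_arm(offset=[[0,0,0],[0,0,0],[0,0,0],[0,0,0]], twist=[[0,0,-2],[0,0,-2],[0,0,-2],[0,0,-2]], grip=[1,1,1,1])

```text
time: 13.85
eef_pos: [500.9, 8.9, 84.2]
orientation: [-0.247, 3.132, -0.0]
wrist_force: [0.1, -1.0, -3.0]
grip_width: 22.9
```

>>> step_arm(offset=[[0,0,0],[0,0,0],[0,0,0],[0,0,0]], twist=[[0,0,-2],[0,0,-2],[0,0,-2],[0,0,-2]], grip=[1,1,1,1])

```text
time: 14.25
eef_pos: [500.9, 8.9, 84.2]
orientation: [-0.028, 3.141, -0.0]
wrist_force: [0.9, 0.1, -3.3]
grip_width: 23.4
```

>>> step_arm(offset=[[0,0,0],[0,0,0],[0,0,0],[0,0,0]], twist=[[0,0,-2],[0,0,-2],[0,0,-2],[0,0,-2]], grip=[1,1,1,1])

```text
time: 14.65
eef_pos: [500.9, 9.0, 84.2]
orientation: [0.191, 3.135, -0.0]
wrist_force: [0.5, 0.1, -3.9]
grip_width: 23.1
```

Fz dropped to the crank's free-hanging weight at t=13.45, so the socket has popped up around the foot. The last rows after that wound it a little, by at most about 4.5 mm. I'm stopping the rotation and lowering it.

>>> step_arm(offset=[[0,0,-0.002],[0,0,-0.001],[0,0,0]], twist=[[0,0,0],[0,0,0],[0,0,0]], grip=[1,1,1])

```text
time: 14.95
eef_pos: [501.0, 8.9, 81.4]
orientation: [0.189, 3.136, -0.0]
wrist_force: [-0.0, -0.3, 2.0]
grip_width: 22.9
```

```bash
python3 - <<'E'
from h import *
s=read_state();print(s['eef_pos'],s['wrist_force'],s['ft_torque'],s['joints'])
E
```

```text
[501.01741922   8.9319143   81.39537722] [-0.04682602 -0.27631139  1.97341598] [0.05059978 0.00537217 0.22152268] [-5.87675592e-03  4.82836943e-01  1.99096602e+00 -1.28269775e-04
  6.67491922e-01 -1.45622407e+00]
```

>>> step_arm(offset=[[0,0,0],[0,0,0],[0,0,0]], twist=[[0,0,2],[0,0,1],[0,0,0]], grip=[1,1,1])

```text
time: 15.25
eef_pos: [500.9, 8.9, 81.2]
orientation: [0.108, 3.14, 0.0]
wrist_force: [0.8, -0.5, -1.7]
grip_width: 23.4
```

```bash
python3 - <<'E'
from h import *
s=read_state();print(s['eef_pos'],s['wrist_force'],s['ft_torque'],s['joints'])
E
```

```text
[500.88918207   8.92892151  81.2450464 ] [ 0.82410074 -0.50221311 -1.722591  ] [ 0.00785249 -0.13183956  0.04681756] [-5.95146089e-03  4.83025570e-01  1.99119938e+00  5.24442744e-05
  6.67210231e-01 -1.50793948e+00]
```

Unloading the torque released the friction, so I'll continue down.

>>> step_arm(offset=[[0,0,-0.002],[0,0,-0.002],[0,0,0]], twist=[[0,0,0.5],[0,0,0],[0,0,0]], grip=[1,1,1])

```text
time: 15.55
eef_pos: [500.9, 8.9, 77.0]
orientation: [-0.095, -3.14, 0.0]
wrist_force: [1.3, -0.1, -2.6]
grip_width: 23.2
```

>>> step_arm(offset=[[0,0,-0.002],[0,0,-0.002],[0,0,0]], twist=[[0,0,0],[0,0,0],[0,0,0]], grip=[1,1,1])

```text
time: 15.85
eef_pos: [500.9, 8.9, 73.1]
orientation: [-0.094, -3.14, 0.0]
wrist_force: [0.8, -0.1, -2.5]
grip_width: 23.4
```

```bash
python3 - <<'E'
from h import *
s=read_state();print(s['eef_pos'],s['wrist_force'],s['ft_torque'],s['joints'])
E
```

```text
[500.85916048   8.93929888  73.07574893] [ 0.83106751 -0.12487911 -2.52496913] [-0.07495168 -0.27913428  0.00421951] [-5.89139838e-03  4.98265128e-01  1.99348125e+00 -5.55249369e-05
  6.49849057e-01 -1.51649349e+00]
```

>>> step_arm(offset=[[0,0,-0.002],[0,0,-0.002],[0,0,-0.0015],[0,0,0]], twist=[[0,0,0],[0,0,0],[0,0,0],[0,0,0]], grip=[1,1,1,1])

```text
time: 16.25
eef_pos: [500.9, 8.9, 67.7]
orientation: [0.095, 3.14, -0.0]
wrist_force: [1.1, 0.4, -1.9]
grip_width: 23.2
```

>>> step_arm(offset=[[0,0,-0.001],[0,0,0]], twist=[[0,0,0],[0,0,0]], grip=[1,1])

```text
time: 16.45
eef_pos: [500.9, 8.9, 66.8]
orientation: [0.095, 3.14, -0.0]
wrist_force: [1.3, 0.4, -2.1]
grip_width: 23.0
```

>>> step_arm(offset=[[0,0,-0.0006],[0,0,0]], twist=[[0,0,0],[0,0,0]], grip=[1,1])

```text
time: 16.65
eef_pos: [500.9, 9.0, 66.2]
orientation: [0.094, 3.14, 0.0]
wrist_force: [1.1, -0.2, -2.1]
grip_width: 23.1
```

```bash
python3 - <<'E'
from h import *
s=read_state();print(s['eef_pos'],s['wrist_force'],s['ft_torque'],s['joints'])
c=capture("scene"); save("pics/s5.png",c)
cv2.imwrite("pics/s5c.png",cv2.resize(c['img'][190:270,260:360],(750,600),interpolation=cv2.INTER_CUBIC)[:,:,::-1])
E
```

```text
[500.8889626    8.96049281  66.21732459] [ 1.05272438 -0.16234858 -2.07697194] [-0.04140104 -0.28396802  0.07443451] [-5.87144471e-03  5.11161621e-01  1.99523099e+00  7.07486652e-06
  6.35072387e-01 -1.51651652e+00]
```

View pics/s5c.png

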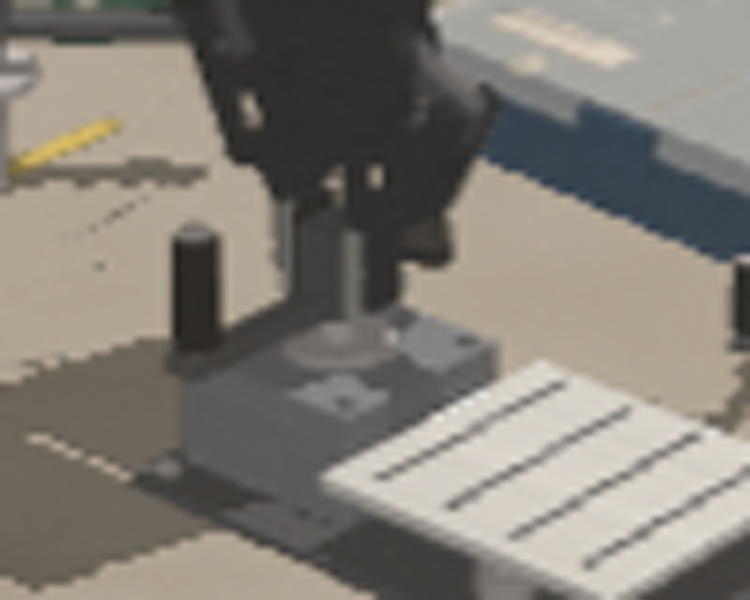

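The flange is at, or within a fraction of a mm of, the gearbox top (around (345,345) in the crop). I'll press on until there's a small contact.

>>> step_arm(offset=[[0,0,-0.0007],[0,0,0]], twist=[[0,0,0],[0,0,0]], grip=[1,1])

```text
time: 16.9
eef_pos: [500.9, 8.9, 66.1]
orientation: [0.095, 3.14, -0.0]
wrist_force: [-0.5, -1.0, 5.5]
grip_width: 23.2
```

>>> step_arm(offset=[[0,0,-0.0007],[0,0,0],[0,0,0]], twist=[[0,0,0],[0,0,0],[0,0,0]], grip=[1,1,1])

```text
time: 17.2
eef_pos: [501.0, 8.9, 66.1]
orientation: [0.094, 3.14, -0.0]
wrist_force: [-2.9, 0.3, 15.3]
grip_width: 23.0
```

>>> step_arm(offset=[[0,0,0.0008],[0,0,0],[0,0,0],[0,0,0],[0,0,0],[0,0,0],[0,0,0],[0,0,0],[0,0,0],[0,0,0]], twist=[[0,0,0],[0,0,-6],[0,0,-6],[0,0,-6],[0,0,-6],[0,0,-6],[0,0,-6],[0,0,-6],[0,0,-6],[0,0,0]], grip=[1,1,1,1,1,1,1,1,1,1])

```text
time: 18.2
eef_pos: [501.2, 9.1, 66.1]
orientation: [1.367, 2.828, 0.001]
wrist_force: [-0.2, 0.5, 5.1]
grip_width: 23.4
```

```bash
python3 - <<'E'
from h import *
s=read_state();print(s['eef_pos'],s['orientation'],s['wrist_force'],s['ft_torque'],s['joints'])
c=capture("top"); 
def pz(c,m): return np.median(bydepth(c,m)[:,2])
g=[[u,v] for u in range(330,355,2) for v in range(235,265,2)]
print("plate z now",pz(c,g)); c0=pickle.load(open("top0.pkl","rb")); print("start",pz(c0,g))
E
```

```text
[501.1705122    9.10166759  66.13765223] [1.36702610e+00 2.82795467e+00 5.87414354e-04] [-0.23458247  0.5191333   5.10445468] [ 0.13106097 -0.00177633  0.02158429] [-5.64213294e-03  5.11430787e-01  1.99498657e+00  1.63530754e-04
  6.34509192e-01 -6.76014975e-01]
plate z now 44.35769831048583
start 34.89651804428786
```

>>> step_arm(offset=[[0,0,0],[0,0,0],[0,0,0],[0,0,0],[0,0,0],[0,0,0],[0,0,0]], twist=[[0,0,-5],[0,0,-5],[0,0,-5],[0,0,-5],[0,0,-5],[0,0,-5],[0,0,-3]], grip=[1,1,1,1,1,1,1])

```text
time: 18.95
eef_pos: [501.3, 9.1, 66.1]
orientation: [2.114, 2.323, 0.001]
wrist_force: [0.6, 1.2, 5.5]
grip_width: 22.7
```

```bash
cat > pl.py <<'E'
from h import *
s=read_state();print(s['eef_pos'],s['orientation'],s['wrist_force'],s['ft_torque'],s['joints'])
c=capture("top"); 
g=[[u,v] for u in range(330,355,2) for v in range(235,265,2)]
print("plate z now",np.median(bydepth(c,g)[:,2]))
E
python3 pl.py
```

```text
[501.28827129   9.12686693  66.14907247] [2.11353025e+00 2.32343780e+00 1.06370351e-03] [0.55962237 1.24765554 5.51793494] [ 0.23095836 -0.0638551   0.34228356] [-5.56431819e-03  5.11440593e-01  1.99491439e+00  8.99166524e-05
  6.34284128e-01 -1.00183788e-01]
plate z now 49.1620914803168
```

>>> step_arm(offset=[[0,0,0],[0,0,0],[0,0,0]], twist=[[0,0,-3],[0,0,-3],[0,0,0]], grip=[1,1,1])

```text
time: 19.3
eef_pos: [501.3, 9.2, 66.1]
orientation: [2.23, 2.212, 0.001]
wrist_force: [1.4, 1.0, 4.1]
grip_width: 23.5
```

```bash
python3 pl.py
```

```text
[501.32579168   9.15658385  66.12383198] [2.22951468e+00 2.21227839e+00 1.00530906e-03] [1.40620317 0.95319299 4.0863259 ] [ 0.3079769  -0.12112921  0.52825248] [-5.42823330e-03  5.11518311e-01  1.99485367e+00 -1.24752158e-04
  6.34239813e-01  2.43314251e-03]
plate z now 49.712352461898945
```

>>> step_arm(offset=[[0,0,0],[0,0,0],[0,0,0]], twist=[[0,0,-3],[0,0,-1],[0,0,0]], grip=[1,1,1])

```text
time: 19.65
eef_pos: [501.4, 9.1, 66.2]
orientation: [2.301, 2.137, 0.0]
wrist_force: [0.6, 2.1, 5.1]
grip_width: 23.4
```

```bash
python3 pl.py
```

```text
[501.36049175   9.08697744  66.15600141] [2.30127032e+00 2.13675268e+00 4.59674290e-04] [0.57259887 2.10820424 5.09842931] [ 0.34002077 -0.01908833  1.3773508 ] [-5.17043112e-03  5.11462883e-01  1.99483464e+00 -1.23858126e-03
  6.34205528e-01  6.99330239e-02]
plate z now 49.97679705415726
```

The torque rose to 1.38 N m and the plate reads 50.0 mm, so it's at the stop. I'll relax the twist and release.

>>> step_arm(offset=[[0,0,0],[0,0,0],[0,0,0]], twist=[[0,0,2.5],[0,0,1.5],[0,0,0]], grip=[1,1,1])

```text
time: 20.0
eef_pos: [501.3, 9.1, 66.1]
orientation: [2.228, 2.214, 0.001]
wrist_force: [0.3, 1.6, 5.7]
grip_width: 23.5
```

>>> step_arm(offset=[[0,0,0],[0,0,0],[0,0,0],[0,0,0],[0,0,0],[0,0,0],[0,0,0],[0,0,0]], twist=[[0,0,0],[0,0,0],[0,0,0],[0,0,0],[0,0,0],[0,0,0],[0,0,0],[0,0,0]], grip=[0.5,0.3,0,-0.3,-0.6,-1,-1,-1])

```text
time: 20.8
eef_pos: [500.8, 8.9, 65.6]
orientation: [-2.23, -2.213, 0.0]
wrist_force: [0.3, -0.0, 0.2]
grip_width: 85.6
```

```bash
python3 pl.py; python3 - <<'E'
from h import *
for n in ["wrist","scene"]:
    c=capture(n); save(f"pics/{n}6.png",c)
E
```

```text
[500.78686765   8.91883195  65.58264751] [-2.23006278e+00 -2.21268411e+00  1.29359682e-04] [ 0.32699527 -0.04959627  0.23566522] [-0.01227438  0.02520798 -0.04426989] [-5.94885452e-03  5.12331009e-01  1.99544909e+00 -1.25373024e-05
  6.33921800e-01  1.88459616e-03]
plate z now 49.649548487779384
```

View pics/wrist6.png

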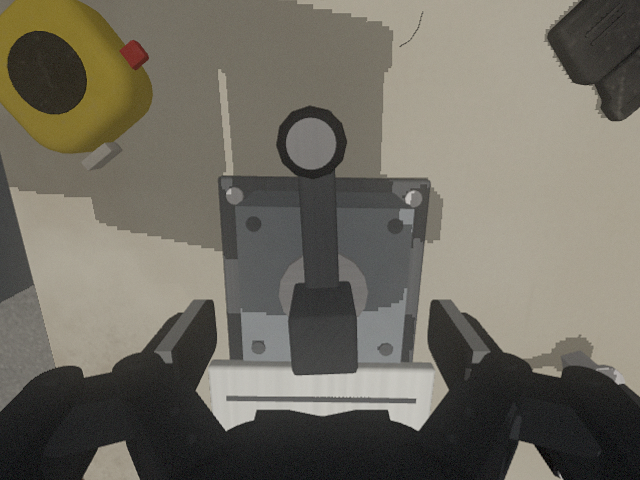

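The fingers are open and clear on both sides of the hub (hub at (322,330), fingers at 200 and 440). The crank is standing seated. I'll go straight up and check.

>>> step_arm(offset=[[0,0,0.01],[0,0,0.03],[0,0,0.04],[0,0,0.04],[0,0,0.04],[0,0,0],[0,0,0]], twist=[[0,0,0],[0,0,0],[0,0,0],[0,0,0],[0,0,0],[0,0,0],[0,0,0]], grip=[-1,-1,-1,-1,-1,-1,-1])

```text
time: 21.65
eef_pos: [501.3, 8.9, 227.0]
orientation: [2.229, 2.211, 0.003]
wrist_force: [-0.6, -0.1, -0.6]
grip_width: 85.3
```

```bash
python3 pl.py; python3 - <<'E'
from h import *
c=capture("wrist"); save("pics/w7.png",c)
P=bydepth(c,[[u,v] for v in range(100,300,1) for u in range(240,400,1)])
k=(P[:,2]>92)&(P[:,2]<104)&(np.hypot(P[:,0]-501,P[:,1]-9)<25); print("hub top",P[k].mean(0),k.sum())
c=capture("scene"); save("pics/s7.png",c)
cv2.imwrite("pics/s7c.png",cv2.resize(c['img'][180:285,225:365],(800,600),interpolation=cv2.INTER_CUBIC)[:,:,::-1])
E
```

```text
[501.25613959   8.94732005 227.0426524 ] [2.22859341 2.21130902 0.00322387] [-0.55009586 -0.08771653 -0.56889709] [-0.00446518 -0.00189811 -0.02861054] [-5.88236037e-03  2.46006733e-01  1.90463132e+00 -1.70401720e-05
  9.88030095e-01  1.91288755e-03]
plate z now 49.51161558872877
hub top [500.75624511  10.30173295  97.41129268] 938
```

View pics/s7c.png

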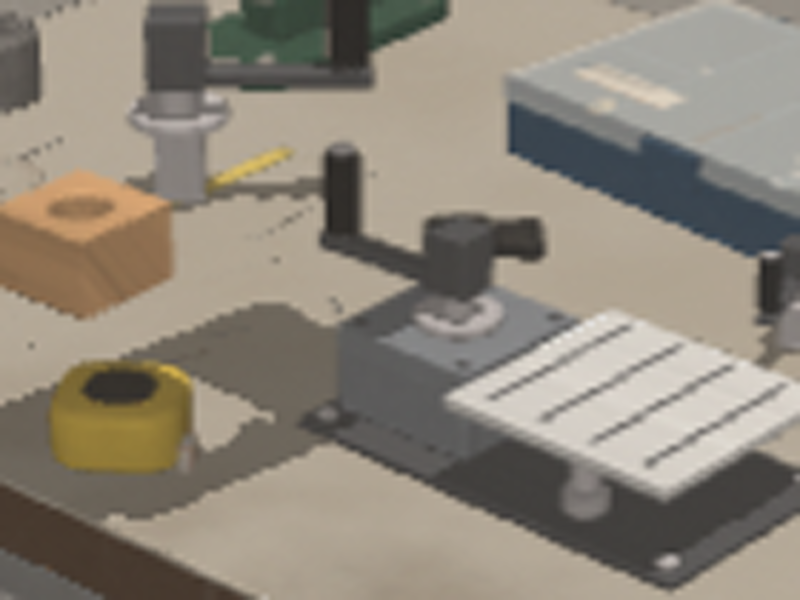

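View pics/w7.png

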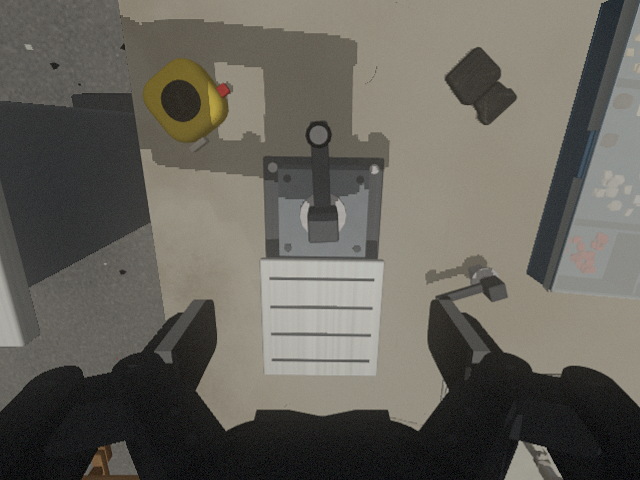

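```bash
python3 -c "
from h import *
print(job_done(), read_state()['time'])"
```

```text
the job is handed in; nothing more can be done
the job is handed in; nothing more can be done
```

I took the middle-sized crank out of its block and centred its foot in the gearbox bore by touching the walls. Pressing with about 5 N and turning clockwise, I found the socket: the force dropped off at t ≈ 13.4 s. I lowered the crank until the flange met the gearbox top, then wound it clockwise until the torque rose to 1.4 N m at the stop. I then eased the twist, released the crank, retreated and handed in at about 21.7 s.

- **Crank:** the last check put the hub top at about 97.4 mm (98 mm expected when seated), at roughly (500.8, 10.3). The feel-based bore centre was (501, 8.9), so the y figures differ by 1.4 mm, within the camera's 2 mm calibration. In the pictures the crank stands upright.
- **Rest plate:** it read 49.5–50.0 mm on a noisy depth image, where 50 mm is level with the gearbox top. It read 50.0 mm at the stop and 49.5–49.6 mm after I released, so it may have sagged a few tenths of a millimetre.
- **Bystanders:** the tape measure and buckle looked untouched in the last views. I did not look at the pin tin again, but the arm never went near it.
- **Extra turning:** I turned the crank a little after it engaged and before it was fully down. By my estimate that raised the plate at most 4.5 mm, to no more than 14.5 mm, under the 18 mm limit for the first step. I did not measure the plate height at that moment.

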